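# Shut the line left open, then tug-test its coupling

### The job

One of the two lines on the grey test rig has been left open: its valve lever lies along the pipe instead of across it. Turn that lever fully shut, then grip the outlet plug at the end of the same line and pull it straight out along its own axis with about 10 N, which draws it out about 1 cm, for one second to prove that its coupling holds. Let the plug spring home and let go; leave the other line's valve and plug and the things lying around alone.

Things in the scene. Friction and masses are not known exactly. Their poses are not given: they have to be found in the camera images.
- rig: fixed grey test rig, base plate 280 mm wide (y), 12 mm thick, x = -90 to +115 mm. Origin on the work surface; x away from the robot, y left, z up. Two equal lines run along x, the left at y = +80, the right at y = -80 mm: ball valve in front, pipe, then a console whose roof slopes 28 degrees toward the robot with one outlet coupling and plug per line
- valve_1: one of two identical fixed ball valves, 50 x 65 mm; either may sit on the left or the right line. Origin on the base plate (12 mm above the work surface) at the valve's robot-side end; its y axis points along the rig's x (yaw -90 degrees to the rig). The lever's upright hinge axis is at y = 32 mm in this frame, 35 mm toward the robot from the rig's origin
- valve_1_lever (a joint): angle of this valve's lever, rad, counter-clockwise from above: 0 = open (points to the robot, along the pipe), 1.536 = fully shut at its stop (points to the rig's right, -y, across the pipe). Stays where it is left; friction 0.12 N m, about 1.5 N at the grip
- valve_1_tip (a point): point inside the flat grip of the lever, 80 mm from the hinge axis, in the middle of the grip's width (18 mm) and thickness (8 mm, from 76 to 84 mm above the work surface). The grip runs from 44 to 97 mm from the hinge axis
- valve_2: the other ball valve, the same in all respects
- valve_2_lever (a joint): angle of that valve's lever, as for valve_1_lever
- valve_2_tip (a point): point in that valve's lever, as for valve_1_tip
- plug_left (a joint): how far the left line's outlet plug is drawn out along its axis, m: 0 = home, stop at 0.03. A spring pulls it home with 1 N per mm, so 10 N is 0.010
- plug_left_grip (a point): on the axis of the left plug, middle of its head: brass cylinder 26 mm in diameter, 30 mm long (17 to 47 mm out from the coupling's mouth; this point 32 mm) on a 16 mm neck. z axis = out along the plug, 28 degrees from vertical toward the robot (rig's -x); y axis level, along the rig's y. At home x = 33, y = +80, z = 118 mm in the rig's frame
- plug_right (a joint): the same for the right line's outlet plug
- plug_right_grip (a point): the same point on the right line's plug, at y = -80 mm in the rig's frame
- pressure_gauge: bystander: dial pressure gauge lying face up, 88 x 63 x 24 mm, on the base plate between the lines; origin under its middle
- wrench: bystander: open-ended wrench 210 x 41 x 9 mm lying to the left of the rig; origin under its centre
- solenoid_valve: bystander: solenoid valve block, 46 x 110 mm, 109 mm high, farther to the left of the rig; origin under its centre
- cap_a: bystander: brass hex cap 41 x 47 x 25 mm in front of the rig; origin under its centre
- guard_lip (a point): middle of the lower front edge of the aluminium guard roof, in the rig's frame at x = 35, y = 0, z = 258 mm. The roof, 268 mm high, spans the rig's width from x = 35 to 115 mm on two uprights at its back corners (x = 108 mm), so it stands over both plugs: reach them from the front, the tool leaning about 28 degrees in line with the plug

How it is judged (in metres and radians):
On the way, in this order (a step that is already met when the one before it is completed fails the run):
1. the lever that stood open is turned fully shut (within 0.12 rad of its stop) (value of joint valve_1_lever above 1.42 rad), for 0.2 s.
2. with that valve shut, the plug of the same line is drawn out by 7 to 14 N (7 to 14 mm) and held so for half a second (value of joint valve_1_lever above 1.42 rad and ((y of valve_1 in the frame of rig above 0 m and value of joint plug_left between 0.007 and 0.014 m) or (y of valve_1 in the frame of rig below 0 m and value of joint plug_right between 0.007 and 0.014 m))), for 0.5 s.
At the end, for the whole second after the job is handed in: Both levers stand fully shut across their pipes (the one that was open within 0.12 rad of its stop, the other within 0.14 rad), and both plugs are home (within 2 mm) (value of joint valve_1_lever above 1.42 rad and value of joint valve_2_lever above 1.4 rad and value of joint each of plug_left, plug_right below 0.002 m); the robot touches nothing.
It fails at once if a plug is pulled out more than 18 mm (18 N) (value of joint any of plug_left, plug_right above 0.018 m).
It fails at once if the plug of the line that was shut from the start is pulled (more than 5 mm) ((y of valve_1 in the frame of rig above 0 m and value of joint plug_right above 0.005 m) or (y of valve_1 in the frame of rig below 0 m and value of joint plug_left above 0.005 m)).
It fails at once if the valve that was shut from the start is turned open (by more than about 0.2 rad from its stop) (value of joint valve_2_lever below 1.34 rad).
It fails at once if a bystander is moved more than 25 mm (distance of any of pressure_gauge, wrench, solenoid_valve, cap_a from where it was at the start of the episode above 0.025 m).
It also fails if it takes over 51 s, if anything falls off the work surface, if the arm or the gripper's body presses on something with over 40 N, if the wrist force passes 120 N, or if a joint passes its speed limit or range.

### The arm

A 6-joint arm with a two-finger parallel gripper is mounted at the origin on a cart in front of the work surface, level with it; the furniture and walls round the work are solid. World frame = base frame: x ahead of the robot, y to its left, z up, the work surface at z = 0. Lengths are in m, angles in degrees, forces in N, time in s.
With the tool pointing down it reaches from about 0.325 to 0.9 m from the base axis. Payload 6.1 kg.
Tool frame: the origin (TCP) lies at the very end of the fingers, on their centre line; the grasp point (between the pads) lies 19 mm behind it; z points along the fingers, y is the line along which they close (so a half turn about z gives the same grasp; the last joint's range is limited). The gripper opens to 85 mm and grips with 20 to 120 N. Pads are 22 mm wide; open, the fingers measure 114 mm over their backs; the gripper's body (76 mm by 85 mm) begins 54 mm behind the grasp point. The pads swing forward as they close: fully open they stand 13 mm farther back than shut.
Start: joints at [59.181, 12.628, 87.462, -0, 79.91, -7.225], TCP at [0.25, 0.573, 0.231] pointing down, gripper open.
Joint ranges: [-170.65, 170.65], [-52.31, 119.04], [5.05, 147.46], [-71.25, 251.25], [11.57, 151.72], [-153.62, 153.62]. Speed limits (degrees/s): [147.25, 147.25, 172.46, 180, 180, 180].

### API

Orientations are given as a 3x3 rotation matrix whose columns are the frame's x, y, z axes.
In Python, from plant import arm gives the robot as it stands.
- The arm moves only by the tool apply_moves, never from a script. Its argument "deltas" is a list that holds one entry, the list of rows, each a list of 6 numbers: the shift along the tool's x, y, z in m, then the turn, a rotation vector about the tool's x, y, z in degrees. A call has 1 to 8 rows; each row shifts and turns the commanded pose from where the row before left it, along the tool's axes as they then stand; what a row does not reach is not made up. A row lasts 1/12 s, in which the tool goes at most 41.7 mm and 7.16 degrees, less where a joint would pass 70% of its speed; a pose out of reach is approached as far as the arm can. A call with a gripper value outside its range is refused whole. "hand" is the closure, from -1 (fully open) to 1 (shut), set as the call begins (left out, the last holds). The fingers move at their own pace and stop on an object; "squeeze" is the grip in N (left out, the last holds). Time passes only in rows, so rows that do not move let the fingers close. It gives the time, the measured TCP pose, the force, the opening and the grip force at its end, in the units of the state.
- arm.get_obs(): the state, without advancing time (a new reading comes with each control period).
- arm.snapshot(name): name is "side" or "top" or "wrist"; returns the picture (400x640x3 uint8, red, green, blue); there is no depth.
- arm.camera_model(name): a dict with "fx", "fy", "cx", "cy" (pixels), "dist" ([k1, k2, p1, p2, k3] as OpenCV has them; the pictures are not rectified), "R" (3x3) and "t" (3): a world point X has camera coordinates R X + t. Camera axes: x right, y down, z forward; pixel columns grow to the right and rows downward; lengths in m; the calibration is good to about 2 mm. A picture is of the moment at which its call begins: read the wrist's pose just before it. camera_model takes no time and is no camera call; for the wrist camera it gives the pose at the moment of the call.
- arm.finish_job(): hands the job in; it is judged then, once.
The state is a dict: "clock": time; "joints": joint angles; "joint_vel": joint speeds; "tau": joint torques, N m; "position": TCP position; "tool_rot": TCP orientation; "force": force on the tool from outside, world axes, zero at the start; "moment": the same for the moment, N m; "width": opening from 0.0 (shut) to 1.0 (fully open); "gripper_force": force on a finger pad.
Only numpy, scipy, OpenCV 4.12 (cv2) and the standard library are available. Lean on these libraries where they do the work, as an engineer would, in place of code of your own. Each camera call takes 0.05 s, during which the arm holds its last target. There are 200 camera calls.

## Working session

There is one attempt and no reset: what is moved stays moved. The work goes in short steps, Python scripts to look and compute and a tool call to move; the robot and the scene stay as the last step left them, time stands still between calls to the robot, and variables do not carry over. Pictures are saved under pics/ and viewed, at most 10 in all, crops included, and the job is handed in when it is done.

Besides the shell and the picture viewer there is one more tool, called after "Emit:" in YAML: its name, and indented under it one key for each argument. apply_moves: Moves the arm, as the interface text tells. Its arguments: {"type":"object","properties":{"deltas":{"type":"array","items":{"type":"array","items":{"type":"array","items":{"type":"number"}}}},"hand":{"type":"number"},"squeeze":{"type":"number"}},"required":["deltas"]}

```bash
mkdir -p pics; ls; python3 - <<'E'
from plant import arm
import cv2
for n in ("side","top"):
    im=arm.snapshot(n); cv2.imwrite(f"pics/{n}0.png",im[:,:,::-1])
    m=arm.camera_model(n); print(n,m)
o=arm.get_obs(); print(o)
E
```

```text
pics
side {'fx': 439.7062943850091, 'fy': 439.7062943850091, 'cx': 321.7127276594115, 'cy': 197.3509559834725, 'dist': array([0.03098186, 0.        , 0.        , 0.        , 0.        ]), 'R': array([[ 0.99895117, -0.04024554,  0.02183705],
       [ 0.00274963, -0.42332699, -0.90597279],
       [ 0.04570558,  0.90508263, -0.42277233]]), 't': array([-0.53740718,  0.1285947 ,  1.12794354])}
top {'fx': 484.9422125799199, 'fy': 484.9422125799199, 'cx': 316.32577688483286, 'cy': 192.35981707230678, 'dist': array([0.00544763, 0.        , 0.        , 0.        , 0.        ]), 'R': array([[-0.02374523, -0.99964118, -0.01239633],
       [-0.98084774,  0.02569309, -0.19307399],
       [ 0.19332322,  0.00757433, -0.98110589]]), 't': array([0.01090294, 0.54968144, 0.99587757])}
{'clock': 0.1, 'joints': array([ 5.91813023e+01,  1.26715057e+01,  8.75201237e+01, -1.28065042e-03,
        7.99114294e+01, -7.22438010e+00]), 'joint_vel': array([-0.04770867, -0.25679033, -0.13534048, -0.02204668,  0.05373171,
        0.03820245]), 'tau': array([ 9.97596544e-04, -4.98237777e+01, -3.90551376e+01, -2.31591221e-04,
        5.64322676e-03,  7.23262730e-06]), 'position': array([0.24987648, 0.5722653 , 0.23029175]), 'tool_rot': array([[-9.16403913e-01,  4.00253736e-01, -9.02624466e-04],
       [ 4.00254702e-01,  9.16402615e-01, -1.55599707e-03],
       [ 2.04373778e-04, -1.78720149e-03, -9.99998382e-01]]), 'force': array([-1.25508117,  1.04389587,  0.78548645]), 'moment': array([0.01949135, 0.00872094, 0.03583601]), 'gripper_force': 0.0, 'width': 1.0005118361055454}
```

View pics/side0.png

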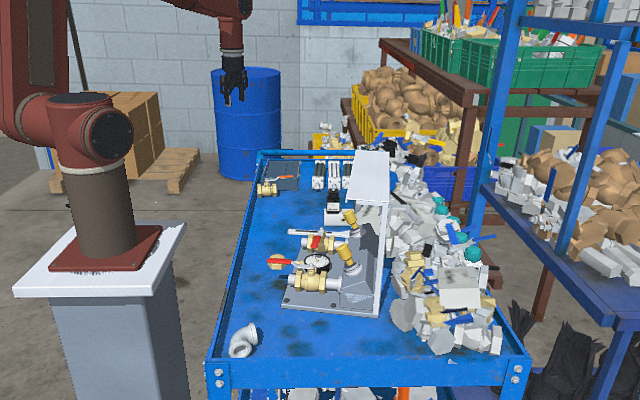

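View pics/top0.png

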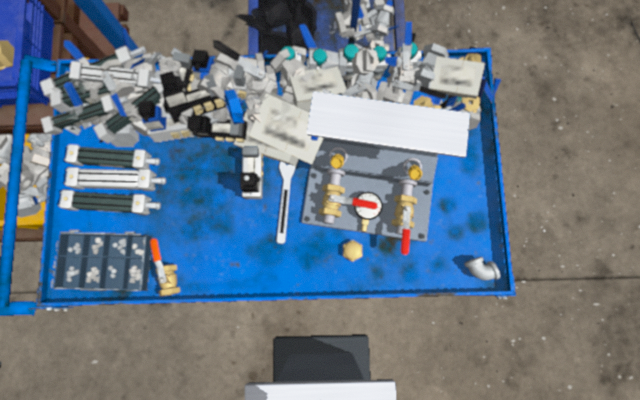

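The top view shows the right line's red lever lying along the pipe (~405,242), so that line is open. The left lever lies across its pipe (~365,203). The plug heads are at ~(338,160) and (414,172). Next I'll look at enlarged crops and colour masks.

```bash
cat > h.py <<'E'
import numpy as np, cv2
def ray(m,px):
    K=np.array([[m['fx'],0,m['cx']],[0,m['fy'],m['cy']],[0,0,1]])
    u=cv2.undistortPoints(np.array([[px]],float),K,np.array(m['dist']))[0,0]
    R=np.array(m['R']);return -R.T@np.array(m['t']), R.T@np.array([u[0],u[1],1])
def onz(m,px,z):
    c,d=ray(m,px);return c+d*(z-c[2])/d[2]
def tri(ms,pxs):
    A=np.zeros((3,3));b=np.zeros(3);L=[]
    for m,p in zip(ms,pxs):
        c,d=ray(m,p);d=d/np.linalg.norm(d);P=np.eye(3)-np.outer(d,d);A+=P;b+=P@c;L.append((P,c))
    X=np.linalg.solve(A,b);return X,[np.linalg.norm(P@(X-c)) for P,c in L]
def proj(m,X):
    K=np.array([[m['fx'],0,m['cx']],[0,m['fy'],m['cy']],[0,0,1]])
    return cv2.projectPoints(np.array([X],float),cv2.Rodrigues(np.array(m['R']))[0],np.array(m['t']),K,np.array(m['dist']))[0][0,0]
def blobs(im,lo,hi,box,amin=15):
    h=cv2.cvtColor(im,cv2.COLOR_RGB2HSV);m=cv2.inRange(h,lo,hi)
    if lo[0]==0: m|=cv2.inRange(h,(172,lo[1],lo[2]),(180,255,255))
    k=np.zeros_like(m);x0,y0,x1,y1=box;k[y0:y1,x0:x1]=m[y0:y1,x0:x1]
    n,l,s,c=cv2.connectedComponentsWithStats(k)
    for i in range(1,n):
        if s[i,4]>=amin: print(s[i].tolist(),c[i].round(1), cv2.minAreaRect(np.argwhere(l==i)[:,::-1].astype(np.float32)))
    return l
E
python3 - <<'E'
from h import *
t=cv2.imread('pics/top0.png');s=cv2.imread('pics/side0.png')
for n,im,b in(('top',t,(290,80,480,270)),('side',s,(260,140,400,330))):
    print(n);rgb=im[:,:,::-1].copy()
    print('red');blobs(rgb,(0,150,90),(8,255,255),b)
    print('brass');blobs(rgb,(14,90,80),(30,255,255),b)
a=cv2.resize(t[140:270,290:450],None,fx=4.4,fy=4.4,interpolation=cv2.INTER_CUBIC)
cv2.imwrite('pics/topc.png',a)
cv2.imwrite('pics/sidec.png',cv2.resize(s[195:325,260:400],None,fx=4.4,fy=4.4,interpolation=cv2.INTER_CUBIC))
E
```

```text
top
red
[353, 198, 24, 11, 147] [363.5 203.2] ((364.4351501464844, 202.9108123779297), (23.810285568237305, 7.382229328155518), 8.972626686096191)
[401, 230, 9, 24, 165] [405.2 241.6] ((405.302001953125, 241.48020935058594), (7.263772010803223, 23.383373260498047), 5.710593223571777)
brass
[415, 97, 17, 10, 105] [423.3 101.5] ((423.2947692871094, 101.08380889892578), (16.422176361083984, 7.678888320922852), 8.746162414550781)
[463, 97, 17, 15, 154] [471.6 103.5] ((471.23858642578125, 104.34010314941406), (13.821928024291992, 15.959339141845703), 85.91438293457031)
[330, 154, 14, 15, 158] [336.9 160.8] ((337.0000305175781, 161.0), (12.727920532226562, 14.142135620117188), 45.0)
[409, 165, 13, 15, 155] [414.8 172.3] ((415.0, 172.0), (14.0, 12.0), 90.0)
[320, 184, 24, 32, 392] [330.9 200.1] ((331.5299987792969, 199.78997802734375), (20.223257064819336, 30.547014236450195), 8.130102157592773)
[392, 195, 24, 30, 311] [402.4 207.1] ((403.676513671875, 210.20590209960938), (20.22194480895996, 29.95009422302246), 7.765166759490967)
[344, 242, 17, 18, 240] [351.7 250.2] ((352.0, 250.5), (17.0
[... 866 characters left out ...]
90.0)
[343, 209, 15, 20, 165] [350.7 218.3] ((351.20001220703125, 219.40003967285156), (18.782970428466797, 10.733125686645508), 63.43495178222656)
[324, 236, 11, 12, 27] [330.9 239.5] ((331.262451171875, 239.5138397216797), (13.453624725341797, 7.432941436767578), 48.01278305053711)
[336, 243, 18, 23, 225] [344.9 253.5] ((345.3000183105469, 254.60003662109375), (21.913463592529297, 12.521980285644531), 63.43495178222656)
[271, 254, 14, 5, 18] [277.4 255.3] ((277.731201171875, 255.49708557128906), (13.152946472167969, 3.0411441326141357), 8.746162414550781)
[269, 264, 17, 5, 22] [277. 267.] ((276.8793640136719, 266.4299621582031), (16.031219482421875, 3.8674540519714355), 3.5763344764709473)
```

View pics/topc.png

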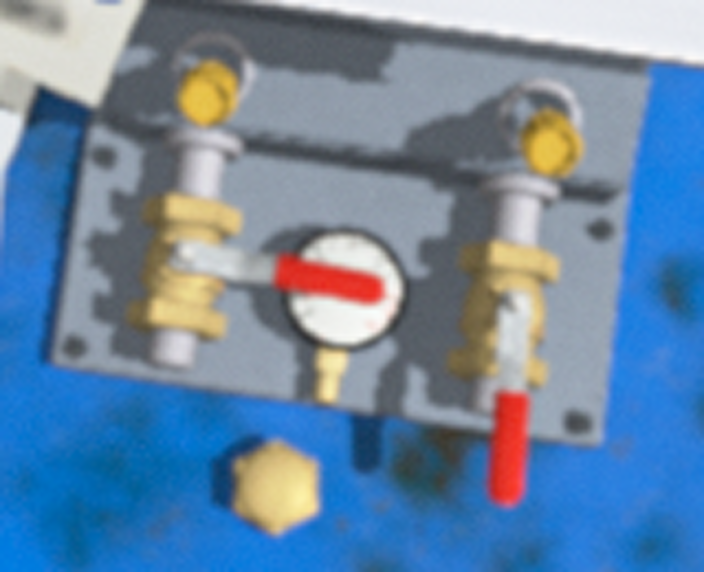

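View pics/sidec.png

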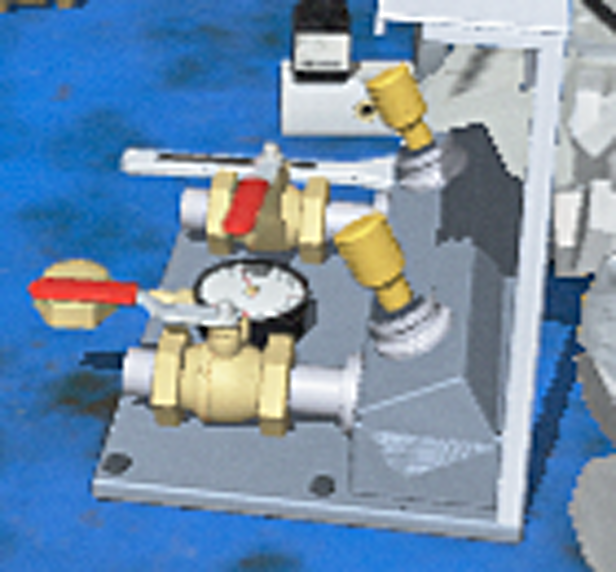

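The crops confirm it: valve_1 is on the right line, its lever tip points to the robot at top (405,241), and its plug head is at side ~(346,252), top ~(415,172). Now I'll fit the rig pose.

```bash
python3 - <<'E'
from h import *
from plant import arm
T=arm.camera_model('top');S=arm.camera_model('side')
tc=lambda x,y:(290+(x+.5)/4.4-.5,140+(y+.5)/4.4-.5); sc=lambda x,y:(260+(x+.5)/4.4-.5,195+(y+.5)/4.4-.5)
print('topcam',ray(T,(316,192))[0])
np.set_printoptions(precision=4,suppress=True)
fl=onz(T,tc(50,363),.012);fr=onz(T,tc(600,440),.012);print('plate front',fl,fr,np.linalg.norm(fl-fr))
frs=onz(S,sc(93,493),.012);print('side FR corner',frs)
d=(fl-fr);yaw=np.arctan2(-d[0],d[1]);print('yaw',np.degrees(yaw))
print('redR',tri([T,S],[(405.2,241.6),(278.7,260.5)]))
print('redL',tri([T,S],[(363.5,203.2),(315.4,241.5)]))
print('plugR',tri([T,S],[(414.8,172.3),(344.9,253.0)]))
print('plugL',tri([T,S],[(336.9,160.8),(350.7,218.5)]))
for nm,p in(('hingeL',(187,255)),('hingeR',(515,303))): print(nm,onz(T,tc(*p),.08))
# rig pose guess
R=np.array([[np.cos(yaw),-np.sin(yaw),0],[np.sin(yaw),np.cos(yaw),0],[0,0,1]])
o=(fl+fr)/2-R@[-.09,0,.012];print('rig',o)
for nm,p in(('hR',(-.035,-.08,.08)),('hL',(-.035,.08,.08)),('plugR',(.033,-.08,.118)),('plugL',(.033,.08,.118)),('redR',(-.035-.0705,-.08,.08)),('redL',(-.035,.08-.0705,.08))):
    X=o+R@p;print(nm,X,proj(T,X),proj(S,X))
E
```

```text
topcam [ 0.34688644 -0.01076708  1.08332569]
plate front [0.4914 0.0333 0.012 ] [ 0.4456 -0.2414  0.012 ] 0.2784667776544262
side FR corner [ 0.4425 -0.2541  0.012 ]
yaw -9.463820222714729
redR (array([ 0.4362, -0.184 ,  0.0791]), [np.float64(0.00015351557097065849), np.float64(0.00015351557097065683)])
redL (array([ 0.5183, -0.1016,  0.0774]), [np.float64(0.0009257480163568909), np.float64(0.0009257480163567954)])
plugR (array([ 0.5754, -0.2064,  0.1116]), [np.float64(0.0003625266588846937), np.float64(0.00036252665888459614)])
plugL (array([ 0.6042, -0.0475,  0.1094]), [np.float64(0.00014671483982395774), np.float64(0.0001467148398241645)])
hingeL [ 0.5326 -0.036   0.08  ]
hingeR [ 0.5053 -0.1909  0.08  ]
rig [ 0.5573 -0.1189  0.    ]
hR [ 0.5096 -0.192   0.08  ] [407.0626 206.4405] [312.921  262.0791]
hL [ 0.5359 -0.0342  0.08  ] [331.2368 196.0183] [322.1472 226.4921]
plugR [ 0.5767 -0.2032  0.118 ] [413.7668 170.8206] [345.3372 249.5908]
plugL [ 0.603  -0.0454  0.118 ] [336.0381 160.3744] [350.3665 214.9353]
redR [ 0.4401 -0.1804  0.08  ] [403.4617 239.8216] [280.6207 259.2346]
redL [ 0.5243 -0.1038  0.08  ] [364.5271 200.594 ] [318.4031 240.9321]
```

Emit:
apply_moves:
  deltas:
    - [[-0.0222, -0.0297, -0.001, 0, 0, 0], [-0.0222, -0.0297, -0.001, 0, 0, 0], [-0.0222, -0.0297, -0.001, 0, 0, 0], [-0.0222, -0.0297, -0.001, 0, 0, 0], [-0.0222, -0.0297, -0.001, 0, 0, 0], [-0.0222, -0.0297, -0.001, 0, 0, 0], [-0.0222, -0.0297, -0.001, 0, 0, 0], [-0.0222, -0.0297, -0.001, 0, 0, 0]]
  hand: 1

```text
clock: 0.77
position: [0.3175, 0.2822, 0.2389]
tool_rot: [[-0.917, 0.4, -0.0], [0.4, 0.917, -0.0], [0.0, -0.0, -1.0]]
force: [1.4, -0.2, 0.5]
width: 0.002
gripper_force: 0.0
```

Emit:
apply_moves:
  deltas:
    - [[-0.0222, -0.0297, -0.001, 0, 0, 0], [-0.0222, -0.0297, -0.001, 0, 0, 0], [-0.0222, -0.0297, -0.001, 0, 0, 0], [-0.0222, -0.0297, -0.001, 0, 0, 0], [-0.0222, -0.0297, -0.001, 0, 0, 0], [-0.0222, -0.0297, -0.001, 0, 0, 0], [-0.0222, -0.0297, -0.001, 0, 0, 0], [-0.0222, -0.0297, -0.001, 0, 0, 0]]

```text
clock: 1.43
position: [0.3852, -0.0067, 0.2473]
tool_rot: [[-0.916, 0.4, 0.0], [0.4, 0.916, 0.0], [-0.0, 0.0, -1.0]]
force: [1.6, -0.0, -0.1]
width: 0.001
gripper_force: 0.0
```

Emit:
apply_moves:
  deltas:
    - [[-0.0222, -0.0297, -0.001, 0, 0, 0], [-0.0222, -0.0297, -0.001, 0, 0, 0], [-0.0222, -0.0297, -0.001, 0, 0, 0], [-0.0222, -0.0297, -0.001, 0, 0, 0], [0, 0, 0, 0, 0, 7], [0, 0, 0, 0, 0, 7], [0, 0, 0, 0, 0, 7], [0, 0, 0, 0, 0, 7]]

```text
clock: 2.1
position: [0.4189, -0.1496, 0.2507]
tool_rot: [[-0.616, 0.788, -0.001], [0.788, 0.616, 0.001], [0.001, -0.0, -1.0]]
force: [0.1, 1.2, 0.1]
width: 0.003
gripper_force: 0.0
```

Emit:
apply_moves:
  deltas:
    - [[0, 0, 0, 0, 0, 7], [0, 0, 0, 0, 0, 7], [0, 0, 0, 0, 0, 7], [0, 0, 0, 0, 0, 7], [0, 0, 0, 0, 0, 7], [0, 0, 0, 0, 0, 7], [0, 0, 0, 0, 0, 7], [0, 0, 0, 0, 0, 7]]

```text
clock: 2.77
position: [0.419, -0.1491, 0.2509]
tool_rot: [[0.308, 0.951, -0.001], [0.951, -0.308, 0.0], [0.0, -0.001, -1.0]]
force: [-0.7, -0.3, 0.2]
width: -0.002
gripper_force: 0.0
```

Emit:
apply_moves:
  deltas:
    - [[0, 0, 0, 0, 0, 7], [0, 0, 0, 0, 0, 7], [0, 0, 0, 0, 0, 7], [0, 0, 0, 0, 0, 7], [0, 0, 0, 0, 0, 7], [0, 0, 0, 0, 0, 7], [0, 0, 0, 0, 0, 7], [0, 0, 0, 0, 0, 7]]

```text
clock: 3.43
position: [0.419, -0.1492, 0.2509]
tool_rot: [[0.961, 0.277, -0.001], [0.277, -0.961, 0.0], [-0.001, -0.001, -1.0]]
force: [0.2, -0.3, -0.5]
width: 0.004
gripper_force: 0.0
```

Emit:
apply_moves:
  deltas:
    - [[0, 0, 0, 0, 0, 7], [0, 0, 0, 0, 0, 7], [0, 0, 0, 0, 0, 7], [0, 0, 0, 0, 0, 5.4], [0, 0, 0, 0, 0, 0], [0, 0, 0, 0, 0, 0]]

```text
clock: 3.93
position: [0.4191, -0.1492, 0.251]
tool_rot: [[0.985, -0.171, -0.0], [-0.171, -0.985, 0.0], [-0.001, -0.0, -1.0]]
force: [0.2, 0.2, 0.0]
width: -0.002
gripper_force: 0.0
```

```bash
python3 - <<'E'
from h import *
from plant import arm
np.set_printoptions(precision=4,suppress=True)
o=arm.get_obs();m=arm.camera_model('wrist');im=arm.snapshot('wrist')
cv2.imwrite('pics/w1.png',im[:,:,::-1]);np.save('w1.npy',[m],allow_pickle=True)
print(o['clock'],o['position'],o['tool_rot'],o['joints'],o['width'],o['force'])
c=-m['R'].T@m['t'];print('cam in tool',o['tool_rot'].T@(c-o['position']),'axes',o['tool_rot'].T@m['R'].T,m['fx'])
print('red');blobs(im,(0,150,90),(8,255,255),(0,0,640,400),60)
print('brass');blobs(im,(14,90,80),(30,255,255),(0,0,640,400),100)
E
```

```text
3.9333 [ 0.4191 -0.1492  0.251 ] [[ 0.9853 -0.1706 -0.0005]
 [-0.1706 -0.9853  0.0003]
 [-0.0005 -0.0002 -1.    ]] [-29.7724 -13.7048 111.4869  -0.0009  82.249   70.0524] -0.0017913332653813748 [0.2072 0.2215 0.0238]
cam in tool [ 0.0851  0.0005 -0.1421] axes [[ 0.0003 -0.9452 -0.3264]
 [ 1.     -0.      0.0011]
 [-0.0011 -0.3264  0.9452]] 317.96355466282535
red
[231, 70, 57, 21, 1006] [258.2  80.2] ((258.8753662109375, 80.24307250976562), (56.69036102294922, 18.471515655517578), 3.1798300743103027)
[348, 125, 17, 52, 819] [356.4 149.7] ((356.0, 150.5), (51.0, 16.0), 90.0)
brass
```

View pics/w1.png

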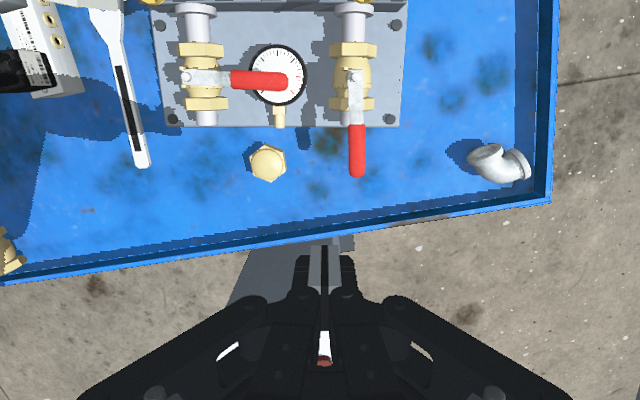

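The wrist view shows the open lever's red grip at (356,150) and its hinge near (353,75). The shut lever is at (258,80), the cap at (268,163), and the plate is square to the image.

```bash
python3 - <<'E'
from h import *
from plant import arm
np.set_printoptions(precision=4,suppress=True)
m=np.load('w1.npy',allow_pickle=True)[0];T=arm.camera_model('top');S=arm.camera_model('side')
print('redR wt',tri([m,T],[(356.4,149.7),(405.2,241.6)]),'wts',tri([m,T,S],[(356.4,149.7),(405.2,241.6),(278.7,260.5)]))
print('redL wts',tri([m,T,S],[(258.2,80.2),(363.5,203.2),(315.4,241.5)]))
for n,p,z in(('redR',(356.4,149.7),.084),('tipR',(358,177),.08),('hR',(354,76),.086),('hL',(187,77),.086),('redL',(258.2,80.2),.084),('FL',(161,125),.012),('FR',(403,127),.012),('cap',(268,163),.025)): print(n,onz(m,p,z))
im=cv2.imread('pics/w1.png')
E
```

```text
redR wt (array([ 0.4369, -0.1858,  0.0716]), [np.float64(0.0006059541138082384), np.float64(0.0006059541138081693)]) wts (array([ 0.4369, -0.1848,  0.0792]), [np.float64(0.0016678804688355982), np.float64(0.001008809505177055), np.float64(0.0008893781486682975)])
redL wts (array([ 0.5185, -0.1029,  0.0776]), [np.float64(0.0015880591502062322), np.float64(0.001488390303384081), np.float64(0.0011893235120899385)])
redR [ 0.4392 -0.1856  0.084 ]
tipR [ 0.4102 -0.1835  0.08  ]
hR [ 0.5071 -0.1927  0.086 ]
hL [ 0.533  -0.0422  0.086 ]
redL [ 0.5186 -0.1057  0.084 ]
FL [0.494  0.0342 0.012 ]
FR [ 0.442  -0.2488  0.012 ]
cap [ 0.4292 -0.0843  0.025 ]
```

Emit:
apply_moves:
  deltas:
    - [[0.013, -0.005, 0.037, 0, 0, 0], [0, 0, 0.03, 0, 0, 0], [0, 0, 0.03, 0, 0, 0], [0, 0, 0.03, 0, 0, 0], [0, 0, 0.03, 0, 0, 0], [0, 0, 0.03, 0, 0, 0], [0, 0, 0, 0, 0, 0]]

```text
clock: 4.57
position: [0.4284, -0.1442, 0.0585]
tool_rot: [[0.985, -0.171, -0.01], [-0.171, -0.985, 0.005], [-0.01, -0.004, -1.0]]
force: [-0.3, 1.5, -0.4]
width: -0.001
gripper_force: 0.0
```

Emit:
apply_moves:
  deltas:
    - [[0, 0.0118, 0, 0, 0, 0], [0, 0.0118, 0, 0, 0, 0], [0, 0.0118, 0, 0, 0, 0], [0.0022, 0.0097, 0, 0, 0, 0], [0.0022, 0.0097, 0, 0, 0, 0], [0.0022, 0.0097, 0, 0, 0, 0]]

```text
clock: 5.07
position: [0.429, -0.2132, 0.0656]
tool_rot: [[0.985, -0.174, 0.002], [-0.174, -0.985, -0.001], [0.002, 0.001, -1.0]]
force: [0.2, 2.7, -0.3]
width: 0.001
gripper_force: 1.1
```

```bash
python3 - <<'E'
from h import *
from plant import arm
o=arm.get_obs();print(o['clock'],o['position'],o['force'])
print('top');blobs(arm.snapshot('top'),(0,150,90),(8,255,255),(290,80,480,270),40)
print('side');blobs(arm.snapshot('side'),(0,150,90),(8,255,255),(240,190,400,330),40)
E
```

```text
5.0667 [ 0.42896341 -0.21316398  0.06557335] [ 0.18080105  2.71256948 -0.28693359]
top
[353, 198, 24, 10, 138] [363.4 203.1] ((364.539306640625, 202.70526123046875), (23.591222763061523, 7.335085391998291), 7.594643592834473)
side
[311, 236, 10, 13, 83] [315.4 241.7] ((315.34930419921875, 241.56849670410156), (6.437263011932373, 13.693815231323242), 20.556045532226562)
[271, 268, 24, 11, 124] [282.3 273.2] ((282.356201171875, 273.116455078125), (5.383893013000488, 23.993436813354492), 69.44395446777344)
```

The lever is following the push, so I'll carry on round the arc.

Emit:
apply_moves:
  deltas:
    - [[0.0065, 0.0086, 0, 0, 0, 0], [0.0065, 0.0086, 0, 0, 0, 0], [0.0065, 0.0086, 0, 0, 0, 0], [0.009, 0.0058, 0, 0, 0, 0], [0.009, 0.0058, 0, 0, 0, 0], [0.006, 0.0022, 0, 0, 0, 0], [0, 0, 0, 0, 0, 0]]

```text
clock: 5.75
position: [0.4654, -0.2591, 0.0643]
tool_rot: [[0.985, -0.174, 0.001], [-0.174, -0.985, -0.001], [0.001, 0.001, -1.0]]
force: [-0.2, 0.2, -0.2]
width: 0.003
gripper_force: 0.0
```

Emit:
apply_moves:
  deltas:
    - [[0.006, 0.001, 0, 0, 0, 0], [0, 0, 0, 0, 0, 0], [0, 0, 0, 0, 0, 0]]

```text
clock: 6.0
position: [0.4704, -0.26, 0.0644]
tool_rot: [[0.985, -0.173, 0.001], [-0.173, -0.985, -0.0], [0.001, 0.0, -1.0]]
force: [0.8, 0.8, -0.4]
width: -0.005
gripper_force: 0.0
```

```bash
python3 - <<'E'
from h import *
from plant import arm
o=arm.get_obs();print(o['clock'],o['position'],o['force'])
im=arm.snapshot('wrist');cv2.imwrite('pics/w2.png',im[:,:,::-1])
print('top');blobs(arm.snapshot('top'),(0,150,90),(8,255,255),(290,80,480,270),20)
m=arm.camera_model('wrist')
print('wrist');blobs(im,(0,150,90),(8,255,255),(0,0,640,400),40)
E
```

```text
6.0 [ 0.47038593 -0.2600233   0.06443079] [ 0.75312716  0.8258787  -0.37708569]
top
[353, 198, 24, 11, 144] [364.  203.3] ((364.5892028808594, 202.9351348876953), (23.498361587524414, 7.382229328155518), 8.972626686096191)
wrist
[261, 219, 121, 38, 3966] [319.8 238.3] ((320.83685302734375, 238.33349609375), (120.78429412841797, 34.56446075439453), 2.436648368835449)
[0, 223, 36, 33, 1023] [ 15.8 239.9] ((17.5, 239.0), (32.0, 35.0), 90.0)
```

View pics/w2.png

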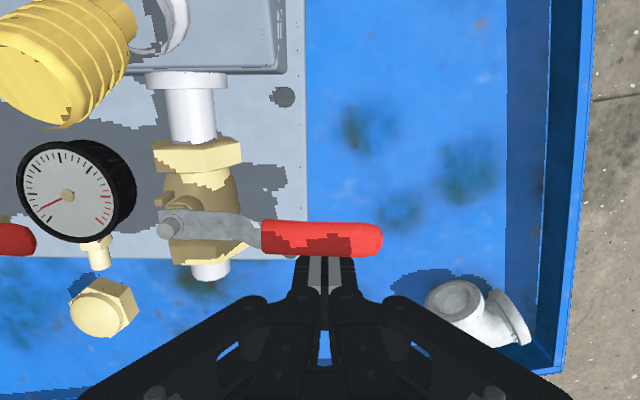

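The lever now lies nearly across the pipe (red grip from (262,232) to (380,242)). I'll nudge it on until the stop is felt.

Emit:
apply_moves:
  deltas:
    - [[0.004, 0, 0, 0, 0, 0], [0, 0, 0, 0, 0, 0], [0, 0, 0, 0, 0, 0]]

```text
clock: 6.35
position: [0.4718, -0.2601, 0.064]
tool_rot: [[0.985, -0.173, -0.005], [-0.173, -0.985, 0.001], [-0.005, -0.0, -1.0]]
force: [-8.8, 0.6, 4.4]
width: 0.001
gripper_force: 4.5
```

Emit:
apply_moves:
  deltas:
    - [[0.003, 0, 0, 0, 0, 0], [0, 0, 0, 0, 0, 0], [0, 0, 0, 0, 0, 0]]

```text
clock: 6.6
position: [0.4722, -0.2602, 0.0637]
tool_rot: [[0.985, -0.173, -0.011], [-0.173, -0.985, 0.003], [-0.011, -0.001, -1.0]]
force: [-19.4, 2.6, 12.8]
width: -0.001
gripper_force: 9.9
```

```bash
python3 - <<'E'
from h import *
from plant import arm
o=arm.get_obs();print(o['clock'],o['position'],o['force'],o['moment'])
im=arm.snapshot('wrist');m=arm.camera_model('wrist')
print('wrist');blobs(im,(0,150,90),(8,255,255),(0,0,640,400),40)
E
```

```text
6.6 [ 0.47216405 -0.26016568  0.06367227] [-19.35145634   2.57291276  12.84319384] [ 0.22321595  2.95869197 -0.04897643]
wrist
[261, 223, 122, 37, 3952] [320.5 241.4] ((321.4177551269531, 241.23992919921875), (121.34432983398438, 34.387298583984375), 1.2590452432632446)
[0, 228, 36, 32, 1016] [ 16.  244.4] ((17.5, 243.5), (31.0, 35.0), 90.0)
```

It is at the stop, with about 19 N on the pads. Now I'll back off, lift, turn half round so the camera stays clear of the guard, lean 28° and look at the plug from in front.

Emit:
apply_moves:
  deltas:
    - [[-0.02, 0, 0, 0, 0, 0], [-0.02, 0, 0, 0, 0, 0], [0, 0, -0.032, 0, 0, 0], [0, 0, -0.032, 0, 0, 0], [0, 0, -0.032, 0, 0, 0], [0, 0, -0.032, 0, 0, 0], [0, 0, -0.032, 0, 0, 0]]

```text
clock: 7.23
position: [0.4375, -0.2539, 0.2262]
tool_rot: [[0.985, -0.173, 0.001], [-0.173, -0.985, -0.001], [0.001, 0.0, -1.0]]
force: [0.3, -1.0, 0.1]
width: -0.001
gripper_force: 0.0
```

Emit:
apply_moves:
  deltas:
    - [[0, 0, 0, 0, 0, -7], [0, 0, 0, 0, 0, -7], [0, 0, 0, 0, 0, -7], [0, 0, 0, 0, 0, -7], [0, 0, 0, 0, 0, -7], [0, 0, 0, 0, 0, -7], [0, 0, 0, 0, 0, -7], [0, 0, 0, 0, 0, -7]]

```text
clock: 7.9
position: [0.4377, -0.2541, 0.2245]
tool_rot: [[0.69, 0.724, 0.001], [0.724, -0.69, -0.0], [0.0, 0.001, -1.0]]
force: [-0.5, -0.3, -0.0]
width: -0.001
gripper_force: 0.0
```

Emit:
apply_moves:
  deltas:
    - [[0, 0, 0, 0, 0, -7], [0, 0, 0, 0, 0, -7], [0, 0, 0, 0, 0, -7], [0, 0, 0, 0, 0, -7], [0, 0, 0, 0, 0, -7], [0, 0, 0, 0, 0, -7], [0, 0, 0, 0, 0, -7], [0, 0, 0, 0, 0, -7]]

```text
clock: 8.57
position: [0.4377, -0.2541, 0.2245]
tool_rot: [[-0.214, 0.977, 0.001], [0.977, 0.214, -0.0], [-0.001, 0.001, -1.0]]
force: [-0.4, -0.2, 1.0]
width: -0.0
gripper_force: 0.0
```

Emit:
apply_moves:
  deltas:
    - [[0, 0, 0, 0, 0, -7], [0, 0, 0, 0, 0, -7], [0, 0, 0, 0, 0, -7], [0, 0, 0, 0, 0, -7], [0, 0, 0, 0, 0, -7], [0, 0, 0, 0, 0, -7], [0, 0, 0, 0, 0, -7], [0, 0, 0, 0, 0, -7]]

```text
clock: 9.23
position: [0.4377, -0.2541, 0.2245]
tool_rot: [[-0.93, 0.369, 0.001], [0.369, 0.93, -0.0], [-0.001, -0.0, -1.0]]
force: [-0.4, 0.0, 0.4]
width: -0.004
gripper_force: 0.0
```

Emit:
apply_moves:
  deltas:
    - [[0, 0, 0, 0, 0, -7], [0, 0, 0, 0, 0, -5], [0, 0, 0, 0, -7, 0], [0, 0, 0, 0, -7, 0], [0, 0, 0, 0, -7, 0], [0, 0, 0, 0, -7, 0], [0, 0, 0, 0, 0, 0]]
  hand: -1

```text
clock: 9.82
position: [0.4338, -0.2512, 0.2193]
tool_rot: [[-0.869, 0.175, 0.462], [0.157, 0.985, -0.078], [-0.468, 0.004, -0.884]]
force: [-1.0, 0.4, -1.3]
width: 0.976
gripper_force: 0.0
```

Emit:
apply_moves:
  deltas:
    - [[-0.019, 0.0243, 0.01, 0, 0, 0], [-0.019, 0.0243, 0.01, 0, 0, 0], [-0.019, 0.0243, 0.01, 0, 0, 0], [0, 0, 0, 0, 0, 0], [0, 0, 0, 0, 0, 0]]

```text
clock: 10.23
position: [0.5153, -0.1923, 0.2256]
tool_rot: [[-0.871, 0.17, 0.462], [0.149, 0.985, -0.08], [-0.468, -0.001, -0.883]]
force: [0.5, -0.6, -0.2]
width: 0.994
gripper_force: 0.0
```

```bash
python3 - <<'E'
from h import *
from plant import arm
np.set_printoptions(precision=4,suppress=True)
o=arm.get_obs();m=arm.camera_model('wrist');im=arm.snapshot('wrist')
cv2.imwrite('pics/w3.png',im[:,:,::-1]);np.save('w3.npy',[m],allow_pickle=True)
print(o['clock'],o['position'],o['tool_rot'],o['joints'],o['width'],o['force'])
print('brass');blobs(im,(14,90,80),(30,255,255),(0,0,640,400),100)
print('red');blobs(im,(0,150,90),(8,255,255),(0,0,640,400),60)
E
```

```text
10.2333 [ 0.5153 -0.1923  0.2256] [[-0.8707  0.1697  0.4615]
 [ 0.1495  0.9855 -0.0803]
 [-0.4685 -0.001  -0.8835]] [ -36.019   -18.435   122.1757   15.2278   51.8033 -123.1169] 0.9944759537291313 [ 0.5155 -0.5813 -0.1719]
brass
[305, 172, 31, 37, 889] [319.8 190.3] ((320.25, 190.25), (30.398000717163086, 35.3009033203125), 11.309932708740234)
[476, 174, 46, 36, 1161] [498.8 189.9] ((497.300048828125, 189.40000915527344), (46.51021194458008, 30.857738494873047), 26.56505012512207)
[145, 290, 38, 34, 571] [161.5 304.6] ((160.7692108154297, 304.84613037109375), (23.297405242919922, 43.26661682128906), 33.690067291259766)
[581, 330, 59, 30, 943] [610.6 346.5] ((610.2652587890625, 344.53863525390625), (27.38315200805664, 58.077510833740234), 86.98721313476562)
[151, 380, 23, 20, 268] [160.5 391.2] ((162.0, 389.5), (22.0, 19.0), 0.0)
red
[400, 83, 68, 22, 1196] [433.4  93.4] ((433.3782653808594, 93.3252182006836), (66.78508758544922, 19.090959548950195), 3.814074993133545)
[199, 84, 68, 20, 1179] [232.7  93.7] ((232.57192993164062, 93.77381896972656), (67.48311614990234, 18.31743812561035), 2.38594388961792)
```

View pics/w3.png

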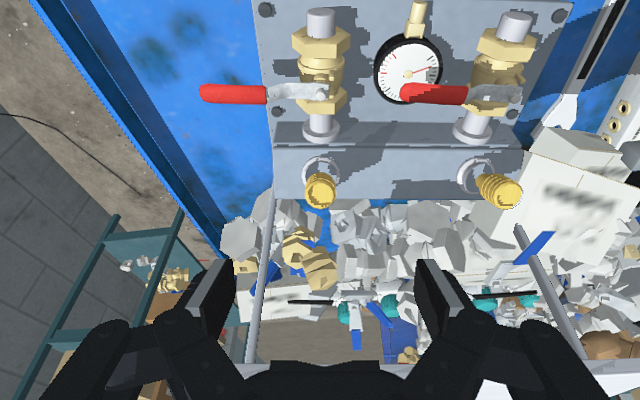

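Both levers now lie across their pipes (red at (233,94) and (433,93)). The right plug head at (320,190) is in line with the tool.

```bash
python3 - <<'E'
from h import *
from plant import arm
np.set_printoptions(precision=4,suppress=True)
m=np.load('w3.npy',allow_pickle=True)[0];T=arm.camera_model('top');S=arm.camera_model('side');o=arm.get_obs()
print('m cx',m['cx'],m['cy'])
w=(320.2,190.3);t=(414.8,172.3);s=(345.5,251.6)
for n,a in(('wt',([m,T],[w,t])),('ws',([m,S],[w,s])),('wts',([m,T,S],[w,t,s]))):
    X,r=tri(*a);print(n,X,np.round(r,4),'tool',o['tool_rot'].T@(X-o['position']))
pred=np.array([.5735,-.2038,.118]);print('pred tool',o['tool_rot'].T@(pred-o['position']),proj(m,pred),proj(T,pred),proj(S,pred))
# axis direction of plug in tool
a=np.radians(-10);z=np.array([-.469*np.cos(a),-.469*np.sin(a),.883]);print('plug axis in tool',o['tool_rot'].T@z)
for n,p in (('redR',(232.7,93.7)),('redL',(433.4,93.4))):print(n,onz(m,p,.084))
E
```

```text
m cx 324.1948858068851 195.67644883173548
wt [ 0.5735 -0.2058  0.1184] [0.0008 0.0008] tool [-0.0032 -0.0024  0.1226]
ws [ 0.5767 -0.2071  0.1155] [0.0001 0.0001] tool [-0.0049 -0.0032  0.1268]
wts [ 0.5758 -0.2065  0.1153] [0.0009 0.0017 0.0011] tool [-0.0039 -0.0027  0.1265]
pred tool [-0.0028 -0.0004  0.1228] [323.3091 189.5026] [414.1515 172.3319] [343.8431 249.7429]
plug axis in tool [ 0.0009  0.0004 -0.9998]
redR [ 0.4896 -0.2616  0.084 ]
redL [ 0.5157 -0.1062  0.084 ]
```

Emit:
apply_moves:
  deltas:
    - [[-0.0012, -0.0008, 0.03, 0, 0, 0], [-0.0012, -0.0008, 0.03, 0, 0, 0], [-0.0011, -0.0008, 0.03, 0, 0, 0], [0, 0, 0.025, 0, 0, 0], [0, 0, 0.015, 0, 0, 0], [0, 0, 0.01, 0, 0, 0], [0, 0, 0, 0, 0, 0], [0, 0, 0, 0, 0, 0]]

```text
clock: 10.95
position: [0.5804, -0.2087, 0.1021]
tool_rot: [[-0.87, 0.175, 0.461], [0.155, 0.985, -0.081], [-0.468, 0.0, -0.884]]
force: [0.5, 0.5, -0.5]
width: 1.0
gripper_force: 0.0
```

```bash
python3 - <<'E'
from h import *
from plant import arm
np.set_printoptions(precision=4,suppress=True)
o=arm.get_obs();m=arm.camera_model('wrist');im=arm.snapshot('wrist')
cv2.imwrite('pics/w4.png',im[:,:,::-1])
print(o['clock'],o['position'],o['joints'],o['force'],o['moment'])
print('pred grip in tool',o['tool_rot'].T@(np.array([.5742,-.2055,.1175])-o['position']))
blobs(im,(14,90,80),(30,255,255),(0,0,640,400),300)
E
```

```text
10.95 [ 0.5804 -0.2087  0.1021] [ -32.8098    1.8276  118.9505   18.5912   34.6341 -125.7992] [ 0.4914  0.488  -0.4749] [ 0.0218  0.2117 -0.0329]
pred grip in tool [-0.0013  0.002  -0.0167]
[593, 235, 47, 64, 1782] [620.7 261.2] ((616.0, 266.5), (63.0, 46.0), 90.0)
[296, 237, 63, 84, 3973] [327.1 281.8] ((329.6676025390625, 278.9103698730469), (61.507137298583984, 83.25131225585938), 8.746162414550781)
```

View pics/w4.png

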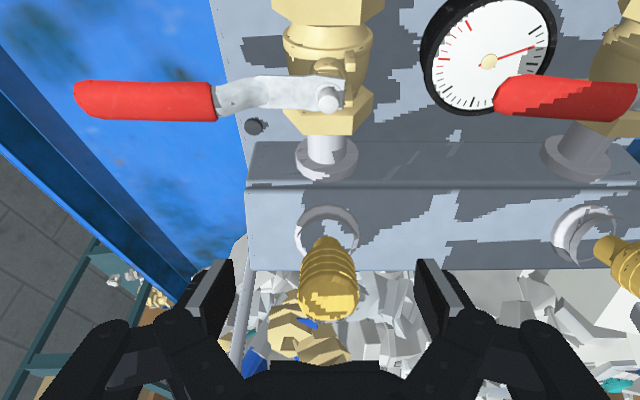

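The plug head (298–358, 250–320) sits centred between the pads, so I'll close on it.

Emit:
apply_moves:
  deltas:
    - [[0, 0.001, 0, 0, 0, 0], [0, 0, 0, 0, 0, 0], [0, 0, 0, 0, 0, 0], [0, 0, 0, 0, 0, 0], [0, 0, 0, 0, 0, 0], [0, 0, 0, 0, 0, 0], [0, 0, 0, 0, 0, 0], [0, 0, 0, 0, 0, 0]]
  hand: 1
  squeeze: 60

```text
clock: 11.67
position: [0.5811, -0.2073, 0.1034]
tool_rot: [[-0.869, 0.173, 0.463], [0.153, 0.985, -0.082], [-0.47, -0.001, -0.883]]
force: [-6.2, -0.1, 5.7]
width: 0.287
gripper_force: 58.3
```

```bash
cat > st.py <<'E'
from plant import arm
import numpy as np
np.set_printoptions(precision=4,suppress=True)
o=arm.get_obs();R=o['tool_rot'];print(o['clock'],o['position'],'w',o['width'],'g',o['gripper_force'],'F tool',R.T@o['force'],'F',o['force'])
p=np.array([-.469*np.cos(np.radians(10)),.469*np.sin(np.radians(10)),.883]);print('along axis',(o['position']-np.array([.5735,-.2038,.118]))@p)
E
python3 st.py
```

```text
11.6667 [ 0.5811 -0.2073  0.1034] w 0.28697325294697795 g 58.28545566415386 F tool [ 2.6322 -1.1996 -7.8995] F [-6.1515 -0.1303  5.7368]
along axis -0.016673156209354823
```

The head is gripped at 24 mm with a small push-in preload of −8 N. Now I'll pull in steps.

Emit:
apply_moves:
  deltas:
    - [[0, 0, -0.002, 0, 0, 0], [0, 0, -0.002, 0, 0, 0], [0, 0, -0.002, 0, 0, 0], [0, 0, 0, 0, 0, 0], [0, 0, 0, 0, 0, 0]]

```text
clock: 12.08
position: [0.5785, -0.2068, 0.1081]
tool_rot: [[-0.869, 0.174, 0.463], [0.153, 0.985, -0.082], [-0.47, -0.001, -0.883]]
force: [4.1, -4.3, -4.0]
width: 0.288
gripper_force: 59.1
```

```bash
python3 st.py
```

```text
12.0833 [ 0.5785 -0.2068  0.1081] w 0.28785160578982666 g 59.07533603254706 F tool [-2.3254 -3.4987  5.7799] F [ 4.0885 -4.2776 -4.0052]
along axis -0.01128295395064179
```

Emit:
apply_moves:
  deltas:
    - [[0, 0, -0.002, 0, 0, 0], [0, 0, -0.002, 0, 0, 0], [0, 0, -0.001, 0, 0, 0], [0, 0, 0, 0, 0, 0], [0, 0, 0, 0, 0, 0]]

```text
clock: 12.5
position: [0.5763, -0.2064, 0.1122]
tool_rot: [[-0.869, 0.174, 0.463], [0.153, 0.985, -0.082], [-0.47, -0.001, -0.883]]
force: [7.6, -4.5, -7.8]
width: 0.283
gripper_force: 59.3
```

```bash
python3 st.py
```

```text
12.5 [ 0.5763 -0.2064  0.1122] w 0.2832405883687492 g 59.27394464844838 F tool [-3.6802 -3.0765 10.753 ] F [ 7.6414 -4.4801 -7.7571]
along axis -0.006592757729227215
```

10.1 mm of travel and about 10.5 N. I'll hold for just over a second and check that it hasn't slipped.

Emit:
apply_moves:
  deltas:
    - [[0, 0, 0, 0, 0, 0], [0, 0, 0, 0, 0, 0], [0, 0, 0, 0, 0, 0], [0, 0, 0, 0, 0, 0], [0, 0, 0, 0, 0, 0], [0, 0, 0, 0, 0, 0], [0, 0, 0, 0, 0, 0], [0, 0, 0, 0, 0, 0]]

```text
clock: 13.17
position: [0.5764, -0.2064, 0.1122]
tool_rot: [[-0.869, 0.174, 0.463], [0.153, 0.985, -0.082], [-0.47, -0.001, -0.883]]
force: [6.7, -4.0, -7.9]
width: 0.285
gripper_force: 59.3
```

Emit:
apply_moves:
  deltas:
    - [[0, 0, 0, 0, 0, 0], [0, 0, 0, 0, 0, 0], [0, 0, 0, 0, 0, 0], [0, 0, 0, 0, 0, 0], [0, 0, 0, 0, 0, 0], [0, 0, 0, 0, 0, 0]]

```text
clock: 13.67
position: [0.5764, -0.2064, 0.1122]
tool_rot: [[-0.869, 0.174, 0.463], [0.153, 0.985, -0.082], [-0.47, -0.001, -0.883]]
force: [7.2, -5.2, -7.0]
width: 0.288
gripper_force: 59.3
```

```bash
python3 st.py; python3 - <<'E'
from h import *
from plant import arm
im=arm.snapshot('wrist');cv2.imwrite('pics/w5.png',im[:,:,::-1])
E
```

```text
13.6667 [ 0.5764 -0.2064  0.1122] w 0.28762148729528403 g 59.27859987365082 F tool [-3.7667 -3.8407  9.9604] F [ 7.2166 -5.18   -7.0169]
along axis -0.006664784042707479
```

View pics/w5.png

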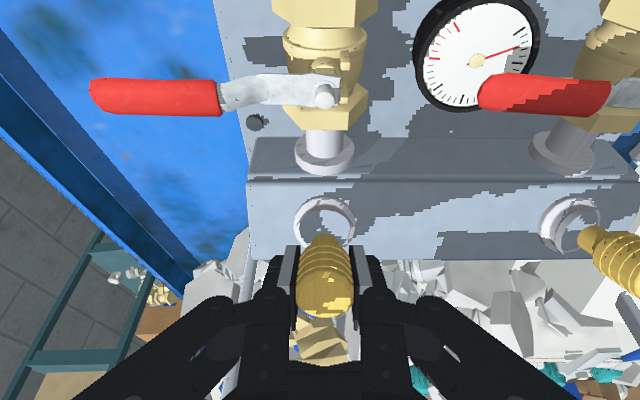

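The plug is held drawn out between the pads at (325,275), at a steady ~10 N and with no slip. Now I'll ease it home and open.

Emit:
apply_moves:
  deltas:
    - [[0, 0, 0.003, 0, 0, 0], [0, 0, 0.003, 0, 0, 0], [0, 0, 0.003, 0, 0, 0], [0, 0, 0.0015, 0, 0, 0], [0, 0, 0, 0, 0, 0], [0, 0, 0, 0, 0, 0]]

```text
clock: 14.22
position: [0.581, -0.2072, 0.1035]
tool_rot: [[-0.869, 0.174, 0.463], [0.153, 0.985, -0.082], [-0.47, -0.001, -0.883]]
force: [-0.1, -2.9, 0.5]
width: 0.278
gripper_force: 60.4
```

Emit:
apply_moves:
  deltas:
    - [[0, 0, 0, 0, 0, 0], [0, 0, 0, 0, 0, 0], [0, 0, 0, 0, 0, 0], [0, 0, 0, 0, 0, 0], [0, 0, 0, 0, 0, 0], [0, 0, 0, 0, 0, 0], [0, 0, 0, 0, 0, 0], [0, 0, 0, 0, 0, 0]]
  hand: -1

```text
clock: 14.88
position: [0.5808, -0.2068, 0.103]
tool_rot: [[-0.87, 0.173, 0.462], [0.153, 0.985, -0.081], [-0.469, 0.0, -0.883]]
force: [0.3, -1.3, 0.8]
width: 1.003
gripper_force: 0.0
```

```bash
python3 st.py
```

```text
14.8833 [ 0.5808 -0.2068  0.103 ] w 1.0027116334501134 g 0.0 F tool [-0.8554 -1.2361 -0.4823] F [ 0.3065 -1.3091  0.8273]
along axis -0.016861911301621117
```

Emit:
apply_moves:
  deltas:
    - [[0, 0, -0.02, 0, 0, 0], [0, 0, -0.03, 0, 0, 0], [0, 0, -0.03, 0, 0, 0], [0, 0, -0.03, 0, 0, 0], [0, 0, -0.03, 0, 0, 0], [0, 0, 0, 0, 0, 0], [0, 0, 0, 0, 0, 0]]

```text
clock: 15.47
position: [0.5168, -0.1962, 0.2295]
tool_rot: [[-0.867, 0.174, 0.466], [0.152, 0.985, -0.084], [-0.474, -0.002, -0.881]]
force: [-0.3, 0.1, -0.4]
width: 1.0
gripper_force: 0.0
```

```bash
python3 st.py; python3 - <<'E'
from h import *
from plant import arm
m=arm.camera_model('wrist');im=arm.snapshot('wrist');cv2.imwrite('pics/w6.png',im[:,:,::-1])
print('brass');blobs(im,(14,90,80),(30,255,255),(0,0,640,400),300)
print('red');blobs(im,(0,150,90),(8,255,255),(0,0,640,400),60)
print(proj(m,np.array([.5742,-.2055,.1175])))
E
```

```text
15.4667 [ 0.5168 -0.1962  0.2295] w 0.9995816084746275 g 0.0 F tool [0.4869 0.0762 0.2287] F [-0.3026  0.1298 -0.4322]
along axis 0.12521925947605397
brass
[310, 167, 31, 36, 874] [324.8 184.3] ((325.0, 184.5), (35.0, 30.0), 90.0)
[480, 168, 47, 35, 1159] [503.3 183.7] ((501.7000732421875, 183.10000610351562), (46.957427978515625, 30.857736587524414), 26.56505012512207)
[148, 288, 37, 33, 552] [164.1 302.2] ((162.9615478515625, 302.30767822265625), (22.46535873413086, 42.1572151184082), 33.690067291259766)
[587, 326, 53, 25, 684] [612.6 340. ] ((613.2724609375, 338.76898193359375), (22.837507247924805, 52.06951904296875), 85.2363510131836)
[137, 379, 37, 21, 307] [159.6 392.5] ((155.0, 389.0), (36.0, 20.0), -0.0)
red
[405, 77, 68, 21, 1198] [438.1  86.9] ((438.35870361328125, 86.61398315429688), (66.90232849121094, 19.593015670776367), 3.094058036804199)
[205, 78, 67, 20, 1168] [238.3  87.8] ((238.04151916503906, 87.96166229248047), (66.50682067871094, 18.30536460876465), 2.2906100749969482)
[326.17093986 184.19932789]
```

View pics/w6.png

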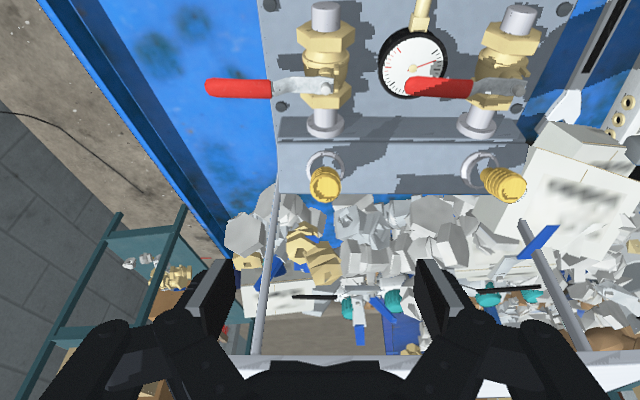

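The plug is home at (325,184), as predicted. Both levers lie across their pipes at (238,88) and (438,87), and the gripper is clear. I'll hand it in.

```bash
python3 -c "
from plant import arm
print(arm.finish_job())"
```

```text
the job is handed in; nothing more can be done
None
```

The right line's valve is shut against its stop, its plug was pulled about 10 mm at roughly 10 N for over a second and returned home, and the job was handed in clear of everything at about 15.5 s; no verdict came back.

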